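# Index the vial carousel to the next hole

### The job

Index the vial carousel on by one hole, clockwise as seen from above: with the fingertips press the red dished plunger all the way in, keep it pressed while you swing it and the turntable round to the very next hole, then let go so that it springs fully back up and locks there. Grasp and lift nothing: the vial rack stays seated on its turntable, and the box, the loose vial and the scraper around it are left alone.

Things in the scene. Friction and masses are not known exactly. Their poses are not given: they have to be found in the camera images.
- indexer: The fixed carousel base: a round dark steel index plate, 284 mm across and 36 mm high on a 300 mm grey foot 10 mm high. Origin on the vertical axis of the turntable, at the work surface; z up. Eight brass-rimmed dark index holes, 45 degrees apart, lie on a circle of 110 mm radius about this axis, one of them in the direction of its own -x axis; a dark arc slot joins them. At the start the plunger stands in the hole at its own -x.
- turntable (a joint): Angle of the turntable in rad, 0 at the start hole, growing CLOCKWISE as seen from above; the next hole is at 0.785 (45 degrees). The pale aluminium turntable (168 mm across, top 44 mm above the work surface) carries the vial rack and a yellow radial arm in which the red plunger sits, so plunger, arm and rack all go round together. It turns easily (about 0.05 N m of friction) when the plunger is in, and is locked when the plunger is up in a hole.
- plunger (a joint): How far the plunger is pressed down, in m: 0 is fully up (locked in a hole), 0.013 is the hard stop. From about 0.011 the pin is clear of the plate and the turntable is free. A spring pushes it up, 3.6 N at the top and about 9 N at the stop. Let go between holes, it stays down at about 0.011, its pin held under the plate, and springs up by itself once a hole comes over it; the round pin pulls itself in from about 3 mm either side of the hole.
- plunger_top (a point): Centre of the floor of the plunger's red dish, where a fingertip presses straight down: 110 mm from the turntable axis, 85 mm above the work surface when up (72 mm at the stop). The dish is 64 mm across with a flat floor 50 mm across inside a raised round rim about 7 mm high, so a fingertip in it can also push it sideways. It goes round with the turntable.
- rack_centre (a point): Loose round blue vial rack (146 mm across, 54 mm high) with pink-capped vials and a small black lifting knob in the middle, seated on the turntable; the point is on its axis, 27 mm above its underside (71 mm above the work surface when seated). Vial caps end 88 mm and the knob 98 mm above the work surface. Not to be lifted.
- cryobox_centre (a point): Loose yellow card box full of pink-capped vials, 133 x 133 x 45 mm, beside the carousel; the point is its centre. Leave alone.
- vial_centre (a point): Loose upright vial with pink cap, 14 mm across and 48 mm high, beside the carousel; the point is its centre, 24 mm up. Leave alone.
- scraper_centre (a point): Loose frost scraper with blue round handle (22 mm thick) and yellow blade, about 200 mm long, lying beside the carousel; the point is near the middle of its length, 11 mm up. Leave alone.
Not all that is in view belongs to the job. What is meant by the part that bears rack_centre is not green, orange or turquoise, and is the smaller of those in its own colour.

How it is judged (in metres and radians):
On the way, in this order (a step that is already met when the one before it is completed fails the run):
1. the plunger is pressed in (more than 9 mm) with the turntable still at its start hole (value of joint plunger above 0.009 m and value of joint turntable below 0.3 rad), for 0.1 s.
2. the turntable is swung clockwise with the plunger in (value of joint plunger above 0.008 m and value of joint turntable above 0.45 rad), for 0.05 s.
At the end, for the whole second after the job is handed in: The turntable stands at rest at the next clockwise hole (0.785 rad, within 0.04), the plunger is back up (within 3 mm), the rack is seated on the turntable (height within 6 mm, centre within 10 mm of the axis), and the box, vial and scraper are within 15 mm of where they were (value of joint turntable between 0.745 and 0.825 rad and value of joint plunger below 0.003 m and velocity of joint turntable between -0.05 and 0.05 rad/s and z of rack_centre in the frame of indexer between 0.066 and 0.077 m and horizontal distance between rack_centre and indexer below 0.01 m and distance of each of cryobox_centre, vial_centre, scraper_centre from where it was at the start of the episode below 0.015 m); the robot touches nothing.
It fails at once if the turntable is turned on past the next hole (beyond 1.15 rad) (value of joint turntable above 1.15 rad).
It fails at once if the turntable is turned the wrong way (beyond 0.3 rad anticlockwise) (value of joint turntable below -0.3 rad).
It fails at once if the vial rack is lifted off its seat (by more than 10 mm) (z of rack_centre in the frame of indexer above 0.081 m).
It fails at once if the box, the vial or the scraper is moved or lifted (by more than 15 mm) (distance of any of cryobox_centre, vial_centre, scraper_centre from where it was at the start of the episode above 0.015 m).
It also fails if it takes over 38 s, if anything falls off the work surface, if the arm or the gripper's body presses on something with over 40 N, if the wrist force passes 120 N, or if a joint passes its speed limit or range.

### The arm

A 7-joint arm with a two-finger parallel gripper is mounted at the origin on the work surface. World frame = base frame: x ahead of the robot, y to its left, z up, the work surface at z = 0. Lengths are in mm, angles in rad, forces in N, time in s.
With the tool pointing down it reaches from about 425 to 1025 mm from the base axis. Payload 9.4 kg.
Tool frame: the origin (TCP) lies on the mounting face of the last link; the fingertips stand 173 mm ahead of it and the grasp point (between the pads) lies 155 mm ahead of it; z points along the fingers, y is the line along which they close (so a half turn about z gives the same grasp; the last joint's range is limited). The gripper opens to 85 mm and grips with 20 to 120 N. Pads are 22 mm wide; open, the fingers measure 114 mm over their backs; the gripper's body (76 mm by 85 mm) begins 54 mm behind the grasp point. The pads swing forward as they close: fully open they stand 13 mm farther back than shut.
Start: joints at [1.212, 0.599, -0.003, 1.599, 0.002, 0.943, -0.08], TCP at [201.61, -696.404, 404.675] pointing down, gripper open.
Joint ranges: [-2.57, 2.57], [-0.35, 1.97], [-1.29, 1.29], [0.11, 2.56], [-1.05, 4.19], [0.11, 1.86], [-2.63, 2.63]. Speed limits (rad/s): [2.22, 2.22, 3.01, 3.01, 3.14, 3.14, 3.14].

### API

Orientations are given as [roll, pitch, yaw] about the fixed x, y, z axes, in that order (R = Rz(yaw) Ry(pitch) Rx(roll)).
In Python, from rig import r, cams gives the robot as it stands.
- The arm moves only by the tool apply_moves, never from a script. Its argument "series" is one flat list of numbers, 4 for each row, row after row: the shift along the tool's x, y, z in mm, then the turn about the tool's z in degrees. A call has 1 to 8 rows; each row is the pose to reach, as a shift and turn from the pose commanded when the call began, along the tool's axes at that moment; what a row does not reach only later rows make up. A row lasts 1/8 s, in which the tool goes at most 62.5 mm and 10.7 degrees, less where a joint would pass 70% of its speed; a pose out of reach is approached as far as the arm can. A call with a gripper value outside its range is refused whole. "grip" is the opening, from 0 (shut) to 1 (fully open), set as the call begins (left out, the last holds). The fingers move at their own pace and stop on an object; the grip force is fixed at half the most. Time passes only in rows, so rows that repeat a pose let the fingers close. It gives the time, the measured TCP pose, the force, the opening and the grip force at its end, in the units of the state.
- r.observe(): the state, without advancing time (a new reading comes with each control period).
- cams.get_image(name): name is "scene" or "top"; returns (picture, depth): 420x560x3 uint8, blue, green, red; 420x560 float32, mm along the optical axis (not along the pixel's ray), 0 where there is no reading.
- cams.camera_params(name): a dict with "mtx" (3x3 intrinsics, pixels), "origin" and "rotation" of the camera in the world. Camera axes: x right, y up, looking along -z (the intrinsics and any distortion apply to the point x, -y, -z); pixel columns grow to the right and rows downward; lengths in mm; the calibration is good to about 2 mm. A picture is of the moment at which its call begins. camera_params takes no time and is no camera call.
- r.close_job(): hands the job in; it is judged then, once.
The state is a dict: "time": time; "joint_positions": joint angles; "qd": joint speeds; "tau": joint torques, N m; "eef_pos": TCP position; "orientation": TCP orientation; "force": force on the tool from outside, world axes, zero at the start; "moment": the same for the moment, N m; "width": opening from 0.0 (shut) to 1.0 (fully open); "grasp_force": force on a finger pad.
Only numpy, scipy, OpenCV 4.12 (cv2) and the standard library are available. Lean on these libraries where they do the work, as an engineer would, in place of code of your own. Each camera call takes 0.05 s, during which the arm holds its last target. There are 200 camera calls.

## Working session

There is one attempt and no reset: what is moved stays moved. The work goes in short steps, Python scripts to look and compute and a tool call to move; the robot and the scene stay as the last step left them, time stands still between calls to the robot, and variables do not carry over. Pictures are saved under pics/ and viewed, at most 10 in all, crops included, and the job is handed in when it is done.

Besides the shell and the picture viewer there is one more tool, called in YAML: its name, and indented under it one key for each argument. apply_moves: Moves the arm, as the interface text tells. Its arguments: {"type":"object","properties":{"series":{"type":"array","items":{"type":"number"}},"grip":{"type":"number"}},"required":["series"]}

```bash
mkdir -p pics; cat > h.py <<'E'
import numpy as np, cv2
from rig import r, cams
def grab(n, save=None):
    im,d=cams.get_image(n); p=cams.camera_params(n)
    if save: cv2.imwrite('pics/'+save,im)
    return im,d,p
def ray(p,u,v):
    K=np.array(p['mtx']); R=np.array(p['rotation']); o=np.array(p['origin'])
    c=np.array([(u-K[0,2])/K[0,0],(v-K[1,2])/K[1,1],1.])
    return o, R@(c*[1,-1,-1])
def onz(p,u,v,z):
    o,d=ray(p,u,v); return o+d*(z-o[2])/d[2]
E
python3 - <<'E'
from h import *
for n in('top','scene'):
    im,d,p=grab(n,n+'0.png'); print(n,p)
print(r.observe())
E
```

```text
top {'mtx': array([[390.67706604,   0.        , 276.87531939],
       [  0.        , 390.67706604, 211.66955081],
       [  0.        ,   0.        ,   1.        ]]), 'origin': array([ 237.14406542,   10.96384584, 1283.64251849]), 'rotation': array([ 0.22878358, -0.00560565, -1.48083659])}
scene {'mtx': array([[417.23678793,   0.        , 288.86522608],
       [  0.        , 417.23678793, 210.77153146],
       [  0.        ,   0.        ,   1.        ]]), 'origin': array([1069.50418734,  686.1522406 ,  953.90734225]), 'rotation': array([ 0.78310013, -0.00866053,  2.45926644])}
{'time': 0.1, 'joint_positions': array([ 1.2123157 ,  0.60001837, -0.00254724,  1.60004013,  0.00182293,
        0.9428685 , -0.07981102]), 'qd': array([ 2.09758476e-04, -8.68338599e-04,  1.88855934e-03, -2.25942171e-03,
       -1.57369187e-03, -8.46083161e-05,  1.26568333e-04]), 'tau': array([ 5.30403733e-03, -7.77991104e+01,  1.56973332e+00, -2.58626407e+01,
        1.25965991e-02,  5.49707038e-03, -3.07320488e-05]), 'eef_pos': array([ 201.55923059, -696.23793615,  403.92590444]), 'orientation': array([-3.14026763e+00,  1.41540190e-04,  2.81844854e-01]), 'force': array([ 1.01416876, -0.16630853,  0.11223578]), 'moment': array([0.01630669, 0.03314884, 0.05370152]), 'grasp_force': 0.0, 'width': 0.9992469344464155}
```

View pics/top0.png

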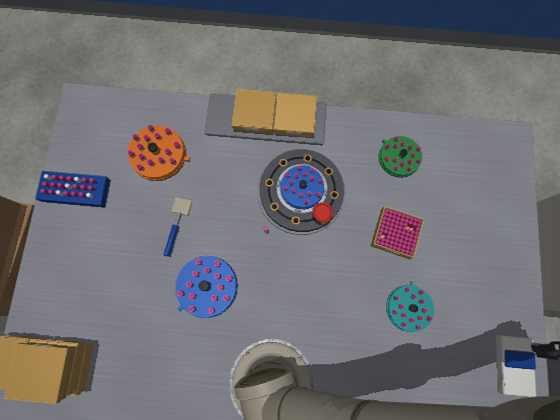

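View pics/scene0.png

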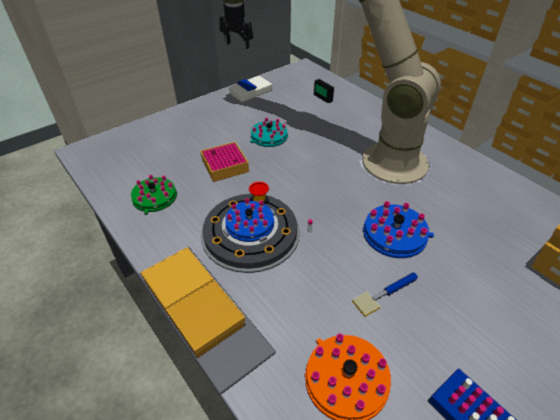

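The top view shows the carousel at about (302,190) with the red dish at (323,213). The small blue rack sits on it, the loose vial is at (266,230), the box at (398,232) and the scraper at (177,225). Next I'll measure the axis, the holes and the dish.

```bash
sed -i "s/R=np.array(p\['rotation'\])/R=Rotation.from_euler('xyz',p['rotation']).as_matrix()/; 1i from scipy.spatial.transform import Rotation" h.py
cat >> h.py <<'E'
def blobs(m,amin):
    n,_,s,c=cv2.connectedComponentsWithStats(m.astype(np.uint8)); return [(c[i],s[i,4]) for i in range(1,n) if s[i,4]>=amin]
def red(im):
    b,g,rr=[im[...,i].astype(int) for i in range(3)]; return (rr>120)&(g<70)&(b<70)
E
python3 - <<'E'
from h import *
for n,box in(('top',(250,350,140,245)),('scene',(195,305,175,275))):
    im,d,p=grab(n); b,g,rr=[im[...,i].astype(int) for i in range(3)]
    M=np.zeros(im.shape[:2],bool); M[box[2]:box[3],box[0]:box[1]]=1
    print(n)
    for c,a in blobs(red(im)&M,20):
        print(' red',c.round(1),a,onz(p,*c,90).round(1), 'd',d[int(c[1]),int(c[0])])
        u,v=int(c[0]),int(c[1]); o,dd=ray(p,u,v); print('  depthpt',(o+dd*d[v,u]).round(1))
    hsv=cv2.cvtColor(im,cv2.COLOR_BGR2HSV); br=M&(hsv[...,0]>8)&(hsv[...,0]<30)&(hsv[...,1]>80)&(hsv[...,2]>80)
    # brass rims
    P=[]
    for c,a in blobs(cv2.dilate(br.astype(np.uint8),np.ones((3,3))),12):
        w=onz(p,*c,36); P.append(w[:2]); print(' brass',c.round(1),a,w.round(1))
    v,u=np.nonzero(M&(d>0)); K=p['mtx']; o=np.array(p['origin'])
    R=Rotation.from_euler('xyz',p['rotation']).as_matrix()
    c=np.stack([(u-K[0,2])/K[0,0],-(v-K[1,2])/K[1,1],-np.ones(len(u))],1)*d[v,u][:,None]
    W=o+c@R.T
    s=W[(W[:,2]>25)&(W[:,2]<41)][:,:2].astype(np.float32)
    print(' plate circle',cv2.minEnclosingCircle(s), len(s))
    s=W[(W[:,2]>60)]; print(' table z med', np.median(W[abs(W[:,2])<15][:,2]))
    big=cv2.resize(im[box[2]:box[3],box[0]:box[1]],None,fx=5,fy=5,interpolation=cv2.INTER_CUBIC); cv2.imwrite(f'pics/c_{n}.png',big)
E
```

```text
top
 red [322.5 211.7] 297 [ 527.6 -113.5   90. ] d 1232.4247
  depthpt [ 531.  -112.2   84.6]
 brass [307.2 157.6] 89 [724.  -55.3  36. ]
 brass [282.8 162.3] 88 [699.7  25.5  36. ]
 brass [328.4 170.6] 88 [ 684.1 -129.7   36. ]
 brass [268.9 182.1] 92 [625.7  65.6  36. ]
 brass [334.1 194.5] 93 [ 602.7 -153.7   36. ]
 brass [273.9 206.1] 97 [545.   41.5  36. ]
 brass [295.2 220. ] 97 [504.9 -32.   36. ]
 brass [324.9 221.7] 51 [ 507.9 -128.9   36. ]
 plate circle ((593.4739379882812, -33.15644454956055), 163.58306884765625) 3204
 table z med -0.20643708467900979
scene
 red [258.3 188.3] 218 [ 533.2 -111.4   90. ] d 1291.041
  depthpt [ 532.  -115.    87.8]
 brass [221.  176.9] 174 [ 564.3 -285.9   36. ]
 brass [259.1 197.6] 104 [ 524.1 -123.4   36. ]
 brass [231.9 202.3] 69 [ 604.1 -159.5   36. ]
 brass [280.7 211. ] 89 [507.5 -33.2  36. ]
 brass [214.6 219. ] 94 [ 685.6 -131.4   36. ]
 brass [285.5 230.7] 100 [547.5  40.3  36. ]
 brass [216.4 239.7] 103 [725.8 -57.4  36. ]
 brass [268.6 248.5] 105 [627.9  63.6  36. ]
 brass [239.1 252.8] 112 [702.1  24.4  36. ]
 brass [199.9 267.9] 219 [815.1   1.3  36. ]
 plate circle ((609.9559326171875, -114.72171783447266), 213.1025390625) 3282
 table z med 0.7804955411314722
```

View pics/c_top.png

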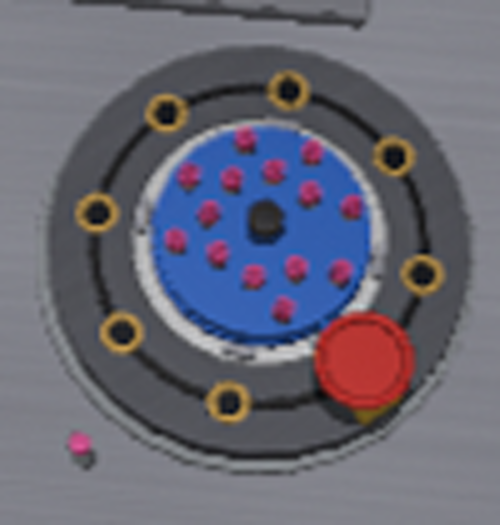

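The hole pairs put the axis at about (615.5,-45) and the plunger at about (530,-115). Clockwise, the next hole is at about (506,-33). Now I'll shut the gripper and move above the dish.

apply_moves:
  series: [20,-20,0,0,55,-54,0,0,90,-88,0,0,125,-122,0,0,160,-157,0,0,195,-191,0,0,225,-220,0,0,240,-235,0,0]
  grip: 0

```text
time: 1.2
eef_pos: [368.0, -401.7, 404.8]
orientation: [-3.141, -0.0, 0.284]
force: [-0.9, 0.2, 1.3]
width: -0.005
grasp_force: 0.0
```

apply_moves:
  series: [20,-20,0,0,55,-54,10,0,90,-88,20,0,125,-122,30,0,160,-157,40,0,195,-191,50,0,225,-220,60,0,237,-232,70,0]

```text
time: 2.2
eef_pos: [531.0, -112.8, 334.2]
orientation: [-3.141, -0.001, 0.285]
force: [-0.2, -0.3, 0.3]
width: -0.004
grasp_force: 0.0
```

```bash
cat > goal.py <<'E'
from h import *
import sys
s=r.observe(); R=Rotation.from_euler('xyz',s['orientation']).as_matrix()
print(s['time'],s['eef_pos'].round(1),s['orientation'].round(3),'F',s['force'].round(1),'w',round(s['width'],2))
tip=s['eef_pos']+R[:,2]*173; print('tip',tip.round(1))
C=np.array([615.5,-45])
for a in map(float,sys.argv[2:]):
    t=np.deg2rad(219.3-a); g=np.r_[C+110*np.array([np.cos(t),np.sin(t)]),float(sys.argv[1])]
    print(a,(R.T@(g-tip)).round(1))
E
python3 goal.py 100 0 45; python3 - <<'E'
from h import *
im,d,p=grab('scene'); cv2.imwrite('pics/s1.png',cv2.resize(im[100:280,180:340],None,fx=3,fy=3))
E
```

```text
2.2 [ 531.  -112.8  334.2] [-3.141e+00 -1.000e-03  2.850e-01] F [-0.2 -0.3  0.3] w -0.0
tip [ 531.1 -112.7  161.2]
0.0 [-1.3  1.7 61.2]
45.0 [ -2.  -82.5  61.3]
```

View pics/s1.png

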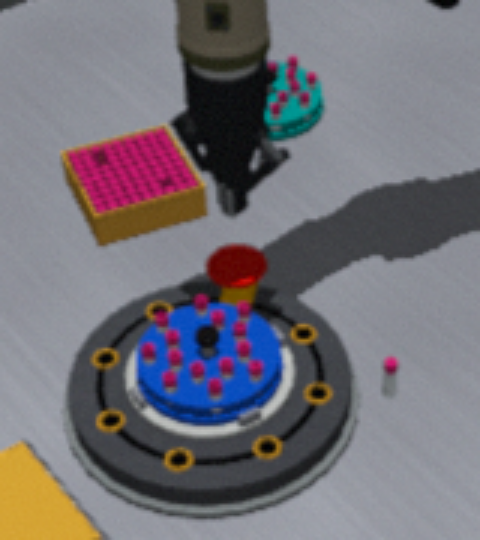

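The picture shows the shut fingertips right above the red dish, with everything around clear. I'll lower them into it.

apply_moves:
  series: [-1,2,20,0,-1,2,40,0,-1,2,60,0,-1,2,68,0,-1,2,72,0,-1,2,76,0,-1,2,79,0,-1,2,79,0]

```text
time: 3.25
eef_pos: [529.6, -117.6, 256.0]
orientation: [3.141, -0.0, 0.282]
force: [-1.1, -0.7, 3.8]
width: -0.005
grasp_force: 2.0
```

```bash
python3 goal.py 72 0 45
```

```text
3.25 [ 529.6 -117.6  256. ] [ 3.141 -0.     0.282] F [-1.1 -0.7  3.8] w -0.0
tip [ 529.6 -117.7   83. ]
0.0 [ 1.5 -2.7 11. ]
45.0 [  0.6 -86.9  10.9]
```

apply_moves:
  series: [0,0,4,0,0,0,8,0,0,0,11,0,0,0,12,0,0,0,12,0,0,0,12,0]

```text
time: 4.0
eef_pos: [529.8, -118.1, 245.3]
orientation: [3.14, -0.002, 0.281]
force: [-4.1, -2.3, 22.3]
width: -0.001
grasp_force: 11.2
```

```bash
python3 goal.py 72 0 10 20 30 40 45
```

```text
4.0 [ 529.8 -118.1  245.3] [ 3.14e+00 -2.00e-03  2.81e-01] F [-4.1 -2.3 22.3] w -0.0
tip [ 530.3 -118.3   72.3]
0.0 [ 1.1 -3.4  0.3]
10.0 [ -4.9 -21.6   0.3]
20.0 [ -7.6 -40.6   0.2]
30.0 [ -7.  -59.8   0.2]
40.0 [ -3.1 -78.5   0.2]
45.0 [  0.1 -87.6   0.2]
```

apply_moves:
  series: [-2,-4,0,0,-4,-10,0,0,-5,-16,0,0,-7,-22,0,0,-8,-28,0,0,-9,-33,0,0,-9,-37,0,0,-9,-37,0,0]

```text
time: 5.0
eef_pos: [511.2, -84.2, 245.3]
orientation: [3.14, -0.003, 0.282]
force: [-2.1, -1.2, 23.6]
width: -0.001
grasp_force: 11.4
```

```bash
cat > dish.py <<'E'
from h import *
C=np.array([615.5,-45])
for n in('top','scene'):
    im,d,p=grab(n)
    for c,a in blobs(red(im),30):
        w=onz(p,*c,77)
        if np.linalg.norm(w[:2]-C)<150: print(n,a,w.round(1),'turn',219.3-np.degrees(np.arctan2(*(w[:2]-C)[::-1]))%360)
    cv2.imwrite('pics/d_%s_%d.png'%(n,r.observe()['time']*100),im)
E
python3 goal.py 72 20 30 40 45; python3 dish.py
```

```text
5.0 [511.2 -84.2 245.3] [ 3.14e+00 -3.00e-03  2.82e-01] F [-2.1 -1.2 23.6] w -0.0
tip [511.8 -84.3  72.3]
20.0 [ 0.7 -2.9  0.3]
30.0 [  1.3 -22.    0.3]
40.0 [  5.2 -40.8   0.3]
45.0 [  8.4 -49.9   0.3]
```

```bash
ls pics; python3 -c "
import cv2,glob
f=sorted(glob.glob('pics/d_scene*'))[0];im=cv2.imread(f)[100:280,180:340];cv2.imwrite('pics/v2.png',cv2.resize(im,None,fx=3,fy=3))"
```

```text
c_scene.png
c_top.png
d_scene_509.png
d_top_505.png
s1.png
scene0.png
top0.png
```

View pics/v2.png

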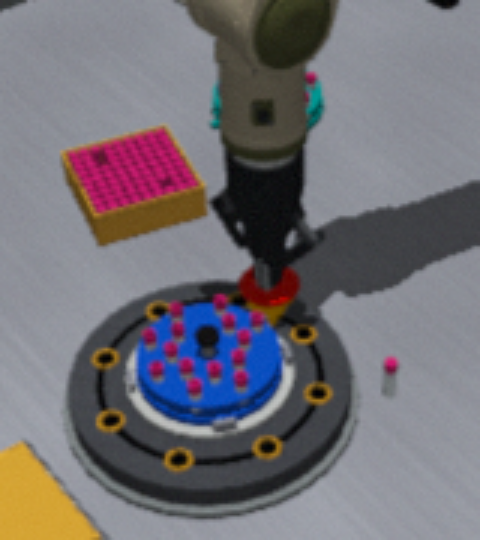

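The dish and rack are turning with the fingers, about 20° so far. I'll carry on.

apply_moves:
  series: [0,-5,0,0,0,-11,0,0,1,-17,0,0,2,-23,0,0,3,-29,0,0,4,-35,0,0,5,-40,0,0,5,-40,0,0]

```text
time: 6.1
eef_pos: [505.3, -44.1, 245.3]
orientation: [3.141, -0.004, 0.282]
force: [-1.1, 0.5, 22.6]
width: 0.0
grasp_force: 11.4
```

```bash
sed -i 's/(rr>120)/(rr>80)/; s/(g<70)&(b<70)/(g<rr*.35)\&(b<rr*.35)/; s/,30):/,15):/' h.py dish.py; python3 goal.py 72 40 45; python3 dish.py;  python3 -c "
import cv2,glob
f=sorted(glob.glob('pics/d_scene*'))[-1];print(f);im=cv2.imread(f)[130:280,190:340];cv2.imwrite('pics/v3.png',cv2.resize(im,None,fx=4,fy=4,interpolation=2))"
```

```text
6.1 [505.3 -44.1 245.3] [ 3.141 -0.004  0.282] F [-1.1  0.5 22.6] w 0.0
tip [506.  -44.   72.3]
40.0 [-0.4 -0.5  0.3]
45.0 [ 2.8 -9.5  0.3]
scene 140 [514.1 -33.4  77. ] turn 45.83102782469402
pics/d_scene_620.png
```

View pics/v3.png

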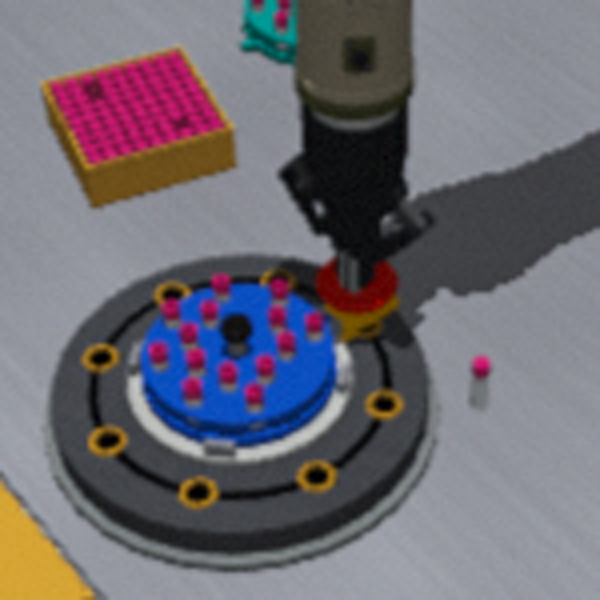

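The dish has gone round to about pixel (279,202) in the full scene image. The fingers hide part of its centroid, so I'll get the angle from the left and right edges of the rim.

```bash
cat > ang.py <<'E'
from h import *
import sys
p=cams.camera_params('scene'); R=Rotation.from_euler('xyz',p['rotation']).as_matrix(); K=p['mtx']
def proj(w):
    c=((w-p['origin'])@R)*[1,-1,-1]; q=c@K.T; return q[:,:2]/q[:,2:]
th=np.linspace(0,2*np.pi,200)
def ext(a,z):
    t=np.deg2rad(219.3-a); P=np.array([615.5+110*np.cos(t),-45+110*np.sin(t)])
    q=proj(np.c_[P[0]+32*np.cos(th),P[1]+32*np.sin(th),z+0*th]); return q.min(0)[0],q.max(0)[0],q.max(0)[1]
for f,z in zip(sys.argv[1::2],sys.argv[2::2]):
    im=cv2.imread('pics/'+f); m=red(im); n,l,s,c=cv2.connectedComponentsWithStats(m.astype(np.uint8))
    s=[x for x in s[1:] if 230<x[0]<300 and 150<x[1]<230 and x[4]>30]
    for x in s: print(f,'left',x[0]-.5,'right',x[0]+x[2]-.5,'bottom',x[1]+x[3]-.5)
    for a in (0,20,38,40,42,45,47): print(a,np.round(ext(a,float(z)),1))
E
python3 ang.py scene0.png 92 d_scene_509.png 79 d_scene_620.png 79
```

```text
scene0.png left 248.5 right 268.5 bottom 195.5
0 [248.  268.8 193.9]
20 [259.3 280.2 197.1]
38 [267.6 288.7 202.4]
40 [268.4 289.5 203.1]
42 [269.1 290.3 203.8]
45 [270.1 291.4 204.9]
47 [270.8 292.1 205.7]
d_scene_509.png left 259.5 right 279.5 bottom 201.5
0 [248.3 268.9 197. ]
20 [259.5 280.2 200.3]
38 [267.7 288.7 205.5]
40 [268.5 289.5 206.2]
42 [269.2 290.3 206.9]
45 [270.2 291.4 208. ]
47 [270.9 292.  208.8]
d_scene_620.png left 268.5 right 288.5 bottom 207.5
0 [248.3 268.9 197. ]
20 [259.5 280.2 200.3]
38 [267.7 288.7 205.5]
40 [268.5 289.5 206.2]
42 [269.2 290.3 206.9]
45 [270.2 291.4 208. ]
47 [270.9 292.  208.8]
```

The edges and the fingertip both give about 40°. I'll do the last 5° and then rise straight up.

apply_moves:
  series: [1,-3,0,0,2,-6,0,0,3,-9,0,0,3,-9,0,0,3,-9,0,0]

```text
time: 6.82
eef_pos: [505.7, -34.9, 245.3]
orientation: [3.141, -0.004, 0.282]
force: [-0.7, 0.1, 22.9]
width: 0.002
grasp_force: 11.3
```

```bash
python3 goal.py 72 45; python3 dish.py; python3 ang.py $(ls -v pics|grep d_scene|tail -1) 79
```

```text
6.825 [505.7 -34.9 245.3] [ 3.141 -0.004  0.282] F [-0.7  0.1 22.9] w 0.0
tip [506.5 -34.8  72.3]
45.0 [-0.2 -0.9  0.3]
scene 142 [514. -24.  77.] turn 50.978660457721475
d_scene_692.png left 270.5 right 290.5 bottom 209.5
0 [248.3 268.9 197. ]
20 [259.5 280.2 200.3]
38 [267.7 288.7 205.5]
40 [268.5 289.5 206.2]
42 [269.2 290.3 206.9]
45 [270.2 291.4 208. ]
47 [270.9 292.  208.8]
```

apply_moves:
  series: [0,0,-2,0,0,0,-4,0,0,0,-6,0,0,0,-8,0,0,0,-10,0,0,0,-12,0,0,0,-13,0]

```text
time: 7.8
eef_pos: [505.2, -34.9, 257.0]
orientation: [3.141, -0.002, 0.282]
force: [3.1, -0.4, 3.9]
width: -0.001
grasp_force: 1.8
```

```bash
python3 goal.py 85 45; python3 dish.py; python3 ang.py $(ls -v pics|grep d_scene|tail -1) 92
```

```text
7.8 [505.2 -34.9 257. ] [ 3.141e+00 -2.000e-03  2.820e-01] F [ 3.1 -0.4  3.9] w -0.0
tip [505.5 -34.9  84. ]
45.0 [ 0.7 -0.6 -1. ]
scene 149 [507.6 -34.   77. ] turn 45.10007151559637
d_scene_790.png left 270.5 right 290.5 bottom 207.5
0 [248.  268.8 193.9]
20 [259.3 280.2 197.1]
38 [267.6 288.7 202.4]
40 [268.4 289.5 203.1]
42 [269.1 290.3 203.8]
45 [270.1 291.4 204.9]
47 [270.8 292.1 205.7]
```

The plunger has followed the fingertips up to about 84 mm (force 3.9 N), so it is in the hole. I'll retreat upwards and check.

apply_moves:
  series: [0,0,-5,0,0,0,-15,0,0,0,-40,0,0,0,-80,0,0,0,-120,0,0,0,-150,0,0,0,-150,0,0,0,-150,0]

```text
time: 8.9
eef_pos: [503.9, -35.0, 406.3]
orientation: [-3.141, 0.001, 0.282]
force: [0.2, -0.0, 0.5]
width: 0.005
grasp_force: 0.0
```

```bash
python3 goal.py 85 45; python3 dish.py; F=$(ls -v pics|grep d_scene|tail -1); python3 ang.py $F 92; python3 -c "
from h import *
im,d,p=grab('scene');v,u=197,281
for v in(196,198,200):
  o,dd=ray(p,u,v);print((o+dd*d[v,u]).round(1))
cv2.imwrite('pics/v4.png',cv2.resize(im[130:280,190:340],None,fx=4,fy=4,interpolation=2))"
```

```text
8.9 [503.9 -35.  406.3] [-3.141e+00  1.000e-03  2.820e-01] F [ 0.2 -0.   0.5] w 0.01
tip [503.7 -35.1 233.3]
45.0 [  2.7  -0.3 148.3]
scene 236 [500.8 -41.1  77. ] turn 41.252664592773385
d_scene_900.png left 270.5 right 290.5 bottom 206.5
0 [248.  268.8 193.9]
20 [259.3 280.2 197.1]
38 [267.6 288.7 202.4]
40 [268.4 289.5 203.1]
42 [269.1 290.3 203.8]
45 [270.1 291.4 204.9]
47 [270.8 292.1 205.7]
[498.  -43.2  86.6]
[501.1 -39.4  82.9]
[506.7 -32.2  83.3]
```

View pics/v4.png

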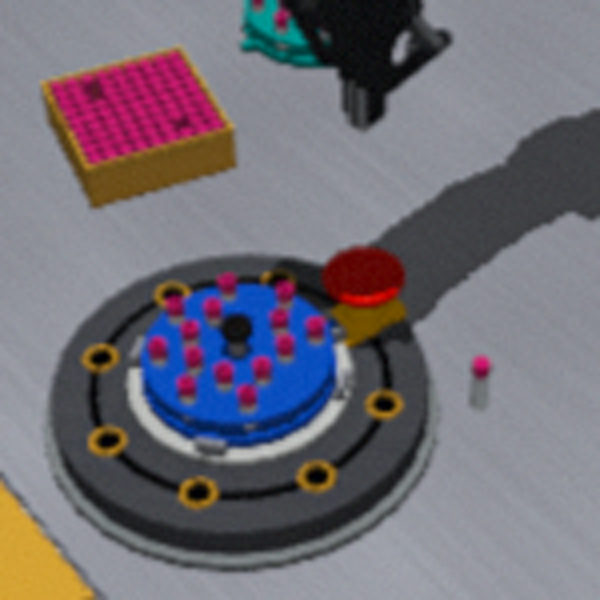

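The picture shows the dish up (floor at about 84 mm) over the next hole, around pixel (281,199). The rack is seated, the box and vial are unmoved, and the gripper is clear. I'm handing the job in.

```bash
python3 -c "
from rig import r
print(r.close_job())"
```

```text
the job is handed in; nothing more can be done
None
```

I indexed the carousel one hole clockwise and handed the job in: the last images show the turntable at about 45°, the plunger back up in the next hole, the rack seated, and the box and vial where they were. I did not check the scraper at the end, and the hand-in call returned no verdict.

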